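# Tip a film roll into its cradle

### The arm

A 7-joint arm with a two-finger parallel gripper is mounted at the origin on the work surface; the furniture and walls round the work are solid. World frame = base frame: x ahead of the robot, y to its left, z up, the work surface at z = 0. Lengths are in mm, angles in degrees, forces in N, time in s.
With the tool pointing down it reaches from about 425 to 1025 mm from the base axis. Payload 9.4 kg.
Tool frame: the origin (TCP) lies where the fingers leave the gripper's body, on its centre line; the fingertips stand 84 mm ahead of it and the grasp point (between the pads) lies 65 mm ahead of it; z points along the fingers, x is the direction in which the jaws open and shut, and the axes are right-handed (so a half turn about z gives the same grasp; the last joint's range is limited). The gripper opens to 93 mm and grips with 3 to 60 N. Pads are 15 mm wide; open, the fingers measure 128 mm over their backs; the gripper's body (75 mm by 188 mm) begins 65 mm behind the grasp point.
Start: joints at [72.382, 34.337, -0.143, 91.639, 0.103, 54.024, -4.572], TCP at [165.842, -705.777, 302.718] pointing down, gripper open.
Joint ranges: [-147.43, 147.43], [-19.82, 112.94], [-74.19, 73.91], [6.32, 146.72], [-59.91, 239.91], [6.04, 106.73], [-150.56, 150.56]. Speed limits (degrees/s): [127.2, 127.2, 172.46, 172.46, 180, 180, 180].

### API

Orientations are given as [roll, pitch, yaw] about the fixed x, y, z axes, in that order (R = Rz(yaw) Ry(pitch) Rx(roll)).
In Python, from plant import bot gives the robot as it stands. The module is installed in compiled form; this text tells all that it offers.
- The arm moves only by the tool servo_tool, never from a script. Its argument "rows" is a list of rows, each an object with "rotation": the turn, a rotation vector about the world's x, y, z in rad, a list of three; "dp": the shift along the world's x, y, z in m, a list of three; "fingers": the opening, from 0 (shut) to 1 (fully open). A call has 1 to 12 rows; each row is the pose to reach, as a shift and turn from the pose commanded when the call began; what a row does not reach only later rows make up. A row lasts 1/10 s, in which the tool goes at most 50 mm and 8.59 degrees, less where a joint would pass 70% of its speed; a pose out of reach is approached as far as the arm can. A call with a gripper value outside its range is refused whole. The fingers move at their own pace and stop on an object; the grip force is fixed at half the most. Time passes only in rows, so rows that repeat a pose let the fingers close. It gives the time, the measured TCP pose, the force and the opening at its end, in the units of the state.
- bot.get_obs(): the state, without advancing time (a new reading comes with each control period).
- bot.read_camera(name): name is "scene" or "top" or "wrist"; returns (picture, depth): 480x640x3 uint8, red, green, blue; 480x640 float32, mm along the optical axis (not along the pixel's ray), 0 where there is no reading.
- bot.calibration(name): a dict with "mtx" (3x3 intrinsics, pixels), "R" (3x3) and "t" (3): a world point X has camera coordinates R X + t. Camera axes: x right, y down, z forward; pixel columns grow to the right and rows downward; lengths in mm; the calibration is good to about 2 mm. A picture is of the moment at which its call begins: read the wrist's pose just before it. calibration takes no time and is no camera call; for the wrist camera it gives the pose at the moment of the call.
- bot.finish_job(): hands the job in, once; it reports no verdict.
The state is a dict: "t": time; "q": joint angles; "qvel": joint speeds; "joint_torque": joint torques, N m; "position": TCP position; "ee_rot": TCP orientation; "wrist_force": force on the tool from outside, world axes, zero at the start; "moment": the same for the moment, N m; "opening": finger opening in mm.
Only numpy, scipy, OpenCV 4.12 (cv2) and the standard library are available. Lean on these libraries where they do the work, as an engineer would, in place of code of your own. Each camera call takes 0.05 s, during which the arm holds its last target. There are 200 camera calls.

### The job

The film roll stands on end at the open end of the wooden cradle. Push its top with the fingertips, towards the end stop, so that it tips over and lies in the channel, then push its rear end along until its front end is right up against the stop. Only push: do not take the roll between the fingers or lift it, and leave the spool, the tin and the small box where they are.

Things in the scene. Friction and masses are not known exactly. Their poses are not given: they have to be found in the camera images.
- roll_center (a point): Centre of the loose roll of shrink film: a smooth, pale cylinder 60 mm in diameter, 104 mm long, about 0.3 kg. z runs along its axis: upright at the start. It stands on the cradle floor, so this point is then 64 mm above the table, and 42 mm when the roll lies in the channel. Pushed near its top it tips over its foot; pushed low it slides upright.
- cradle: Pale wooden channel fixed to the table. Origin on the table under its middle; x runs along it towards the stop, y across, z up. Floor 12 mm thick; upright sides 66 mm apart up to 36 mm above the table, then flaring to 92 mm apart at their tops, 59 mm above it. It runs from the open end at x = -135 mm to the stop's face at x = +130 mm. The roll starts standing at x between -95 and -65 mm.
- stop_face (a point): Middle of the face of the end stop that looks into the channel, at the height of the lying roll's axis (42 mm above the table). The stop is a 17 mm thick board across the end of the channel, its top 60 mm above the table. Axes as the cradle's.
- spool: Bystander: a wound spool standing on its flange, 51 mm in diameter, 47 mm high; origin at the centre of its underside.
- tin: Bystander: a round metal tin with a window lid, 71 mm in diameter, 21 mm high; origin at the centre of its underside.
- box: Bystander: a small pale open box, 50 x 66 mm, 26 mm high; origin at the centre of its underside.
Mind the look-alikes: they are no part of the job. Leave any red or yellow look-alike of the part that bears roll_center alone.

How it is judged:
By the outcome, as a careful person would: the job done as asked, in the order asked, and still so for the second after the job is handed in, with the robot touching nothing.
It also fails if it takes over 37 s, if anything falls off the work surface, if the arm or the gripper's body presses on something with over 40 N, if the wrist force passes 120 N, or if a joint passes its speed limit or range.

## Working session

There is one attempt and no reset: what is moved stays moved. The work goes in short steps, Python scripts to look and compute and a tool call to move; the robot and the scene stay as the last step left them, time stands still between calls to the robot, and variables do not carry over. Pictures are saved under pics/ and viewed, about 8 in all and at most 12, crops included, and the job is handed in when it is done.

Besides the shell and the picture viewer there is one more tool, called after "Call:" in YAML: its name, and indented under it one key for each argument. servo_tool: Moves the arm, as the interface text tells. Its arguments: {"type":"object","properties":{"rows":{"type":"array","items":{"type":"object","properties":{"rotation":{"type":"array","items":{"type":"number"}},"dp":{"type":"array","items":{"type":"number"}},"fingers":{"type":"number"}}}}},"required":["rows"]}

```bash
mkdir -p pics; cat > h.py <<'E'
import numpy as np, cv2
from plant import bot
def save(n,f):
    p,d=bot.read_camera(n); cv2.imwrite(f'pics/{f}.png',p[:,:,::-1]); np.save(f'pics/{f}.npy',d); return p,d
def w(n,u,v,z):
    c=bot.calibration(n);K,R,t=[np.array(c[k],float) for k in('mtx','R','t')]
    r=R.T@np.linalg.inv(K)@[u,v,1]; o=-R.T@t.ravel(); return o+r*(z-o[2])/r[2]
def wd(n,u,v,d):
    c=bot.calibration(n);K,R,t=[np.array(c[k],float) for k in('mtx','R','t')]
    return R.T@(np.linalg.inv(K)@[u,v,1]*d-t.ravel())
E
python3 - <<'E'
from h import *
a,_=save('top','top0'); b,_=save('scene','sc0')
cv2.imwrite('pics/both.png',cv2.resize(np.vstack([a,b]),None,fx=.62,fy=.62)[:,:,::-1])
o=bot.get_obs();print(o['t'],o['position'],o['ee_rot'],o['wrist_force'])
E
```

```text
0.1 [ 165.75063534 -705.45966357  301.93437814] [ 1.79991681e+02  8.05167019e-02 -7.67737621e+01] [0.43164737 0.20957763 0.30992954]
```

View pics/top0.png

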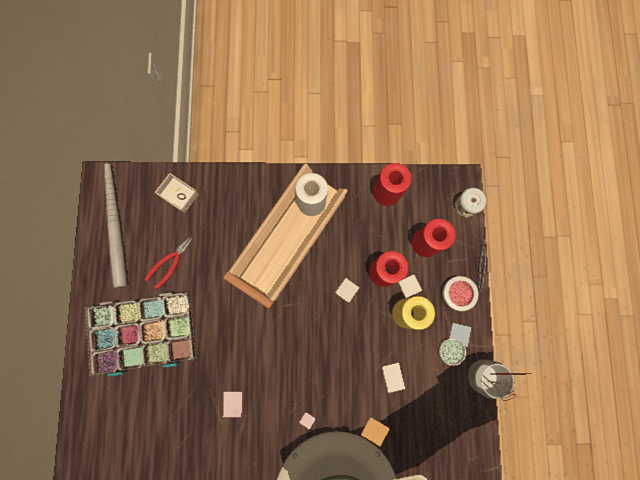

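View pics/sc0.png

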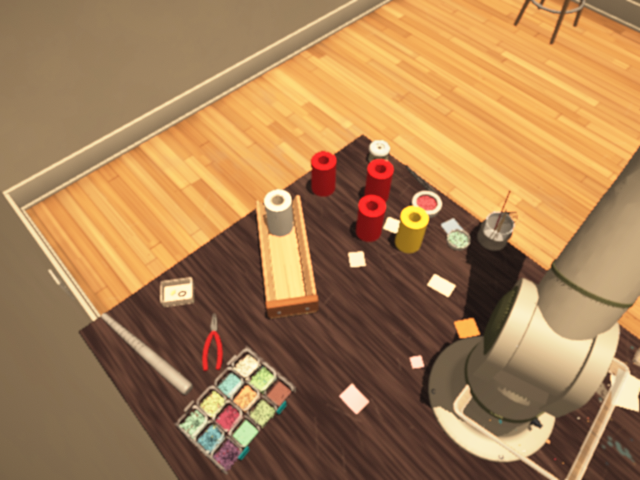

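The top view shows the cradle with its end stop at about (250,290) and its open end at about (325,178). Candidates are the pale roll at (311,190), red ones at (393,183), (434,237) and (389,268), and a yellow one at (415,312). Only the pale one, standing in the cradle at the open end, fits the description. I'll confirm that in an enlarged crop.

```bash
python3 - <<'E'
from h import *
im=cv2.imread('pics/top0.png')[155:315,215:365]; cv2.imwrite('pics/c1.png',cv2.resize(im,None,fx=3.7,fy=3.7,interpolation=cv2.INTER_CUBIC))
d=np.load('pics/top0.npy')
H,W=d.shape
c=bot.calibration('top');K,R,t=[np.array(c[k],float) for k in('mtx','R','t')]
u,v=np.meshgrid(range(W),range(H))
P=(np.stack([u,v,u*0+1],-1)@np.linalg.inv(K).T*d[...,None]-t.ravel())@R
np.save('pics/P.npy',P)
S=P[155:315,215:365].reshape(-1,3)
top=S[(S[:,2]>108)&(S[:,2]<125)];print('roll top',len(top),(top.min(0)+top.max(0))/2,top.min(0),top.max(0),np.median(top[:,2]))
print('roll c', w('top',311,187,116))
cr=S[(S[:,2]>50)&(S[:,2]<66)][:,:2].astype(np.float32)
print(cv2.minAreaRect(cr),cv2.boxPoints(cv2.minAreaRect(cr)))
E
```

```text
roll top 635 [575.23540161  47.46140395 114.02197199] [545.05756123  18.32019608 108.06105922] [605.413242    76.60261183 119.98288476] 115.77710660667441
roll c [577.35928261  48.41966276 116.        ]
((500.4461975097656, 95.00889587402344), (107.5767822265625, 281.73101806640625), 56.16789245605469) [[353.48578  128.7568  ]
 [587.5121   -28.100098]
 [647.4066    61.260986]
 [413.3803   218.11789 ]]
```

View pics/c1.png

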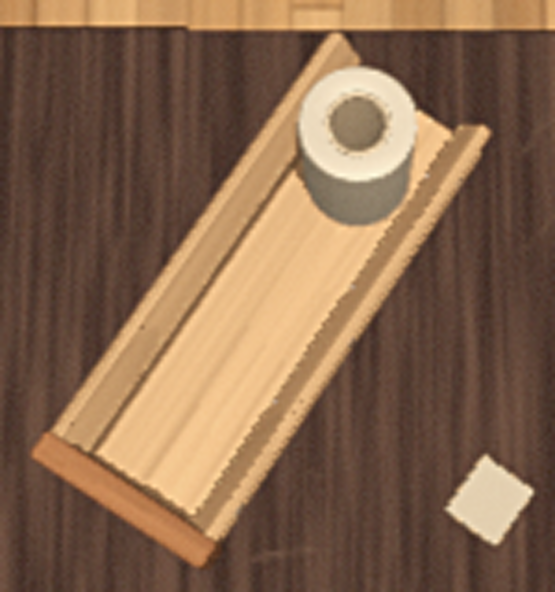

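The crop confirms it: the pale roll stands at the open end and the stop is the orange-brown board at lower left. The rim rectangle is 282 mm long (265 + 17 expected), yaw 146.2°. The roll top is at z = 116 with the roll at cradle x ≈ -83, so everything agrees. Next I move behind the roll with the fingers shut and the jaws across the channel.

Call:
servo_tool:
  rows:
    - {"dp": [0.466, 0.716, 0], "rotation": [0, 0, 2.321], "fingers": 0}
    - {"dp": [0.466, 0.716, 0], "rotation": [0, 0, 2.321], "fingers": 0}
    - {"dp": [0.466, 0.716, 0], "rotation": [0, 0, 2.321], "fingers": 0}
    - {"dp": [0.466, 0.716, 0], "rotation": [0, 0, 2.321], "fingers": 0}
    - {"dp": [0.466, 0.716, 0], "rotation": [0, 0, 2.321], "fingers": 0}
    - {"dp": [0.466, 0.716, 0], "rotation": [0, 0, 2.321], "fingers": 0}
    - {"dp": [0.466, 0.716, 0], "rotation": [0, 0, 2.321], "fingers": 0}
    - {"dp": [0.466, 0.716, 0], "rotation": [0, 0, 2.321], "fingers": 0}
    - {"dp": [0.466, 0.716, 0], "rotation": [0, 0, 2.321], "fingers": 0}
    - {"dp": [0.466, 0.716, 0], "rotation": [0, 0, 2.321], "fingers": 0}
    - {"dp": [0.466, 0.716, 0], "rotation": [0, 0, 2.321], "fingers": 0}
    - {"dp": [0.466, 0.716, 0], "rotation": [0, 0, 2.321], "fingers": 0}

```text
t: 1.3
position: [493.8, -201.2, 302.7]
ee_rot: [180.0, 0.0, 26.7]
wrist_force: [0.8, -0.3, 0.4]
opening: 2.7
```

Call:
servo_tool:
  rows:
    - {"dp": [0.138, 0.212, 0], "rotation": [0, 0, 0.515], "fingers": 0}
    - {"dp": [0.138, 0.212, 0], "rotation": [0, 0, 0.515], "fingers": 0}
    - {"dp": [0.138, 0.212, 0], "rotation": [0, 0, 0.515], "fingers": 0}
    - {"dp": [0.138, 0.212, 0], "rotation": [0, 0, 0.515], "fingers": 0}
    - {"dp": [0.138, 0.212, 0], "rotation": [0, 0, 0.515], "fingers": 0}
    - {"dp": [0.138, 0.212, 0], "rotation": [0, 0, 0.515], "fingers": 0}
    - {"dp": [0.138, 0.212, 0], "rotation": [0, 0, 0.515], "fingers": 0}
    - {"dp": [0.138, 0.212, 0], "rotation": [0, 0, 0.515], "fingers": 0}

```text
t: 2.1
position: [630.5, 7.9, 302.2]
ee_rot: [-180.0, 0.1, 55.8]
wrist_force: [0.1, 0.3, -0.6]
opening: 0.2
```

```bash
python3 - <<'E'
from h import *
o=bot.get_obs();print(o['t'],o['position'],o['ee_rot'],o['q'])
p,d=save('wrist','w1')
H,W=d.shape
c=bot.calibration('wrist');K,R,t=[np.array(c[k],float) for k in('mtx','R','t')]
u,v=np.meshgrid(range(W),range(H))
P=(np.stack([u,v,u*0+1],-1)@np.linalg.inv(K).T*d[...,None]-t.ravel())@R
S=P[d>0]
m=S[(S[:,2]>108)&(S[:,2]<124)&(np.hypot(S[:,0]-576,S[:,1]-48)<60)];print(len(m), m.min(0),m.max(0),cv2.minEnclosingCircle(m[:,:2].astype(np.float32)))
E
```

```text
2.1 [630.53789077   7.86799129 302.16639468] [-1.79971907e+02  9.17990449e-02  5.58122036e+01] [ 19.31551694  32.28472585 -38.31024969 102.9410684   24.41523654
  53.38275618  26.2076113 ]
4063 [548.03911923  17.25483245 108.02550276] [607.46660478  76.86524926 118.26915454] ((577.955078125, 47.03040313720703), 29.96671485900879)
```

View pics/w1.png

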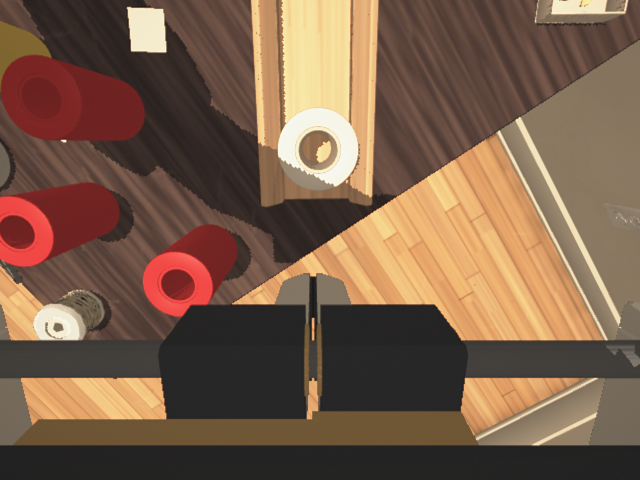

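The close look gives the roll centre at (578,47), with its axis on the channel. The wrist view has the roll at (318,150), the shut fingers at (313,280) and the channel straight up, so the tool is aligned. Now I go down behind the roll and begin the push near its top.

Call:
servo_tool:
  rows:
    - {"dp": [0.0015, 0.003, -0.05], "rotation": [0, 0, 0], "fingers": 0}
    - {"dp": [0.0015, 0.003, -0.09], "rotation": [0, 0, 0], "fingers": 0}
    - {"dp": [0.0015, 0.003, -0.113], "rotation": [0, 0, 0], "fingers": 0}
    - {"dp": [0.0015, 0.003, -0.113], "rotation": [0, 0, 0], "fingers": 0}
    - {"dp": [-0.007, 0.0085, -0.113], "rotation": [0, 0, 0], "fingers": 0}
    - {"dp": [-0.015, 0.014, -0.113], "rotation": [0, 0, 0], "fingers": 0}
    - {"dp": [-0.019, 0.0168, -0.113], "rotation": [0, 0, 0], "fingers": 0}
    - {"dp": [-0.0232, 0.0195, -0.113], "rotation": [0, 0, 0], "fingers": 0}
    - {"dp": [-0.0274, 0.0223, -0.113], "rotation": [0, 0, 0], "fingers": 0}
    - {"dp": [-0.0315, 0.025, -0.113], "rotation": [0, 0, 0], "fingers": 0}
    - {"dp": [-0.0357, 0.0278, -0.113], "rotation": [0, 0, 0], "fingers": 0}
    - {"dp": [-0.0398, 0.0306, -0.113], "rotation": [0, 0, 0], "fingers": 0}

```text
t: 3.35
position: [591.0, 39.9, 189.7]
ee_rot: [180.0, -0.0, 55.9]
wrist_force: [1.0, -0.9, 0.4]
opening: 0.8
```

```bash
python3 - <<'E'
from h import *
p,_=save('scene','s2'); cv2.imwrite('pics/s2c.png',cv2.resize(p[140:340,190:390,::-1],None,fx=3,fy=3,interpolation=cv2.INTER_CUBIC))
E
```

```text
(no output)
```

View pics/s2c.png

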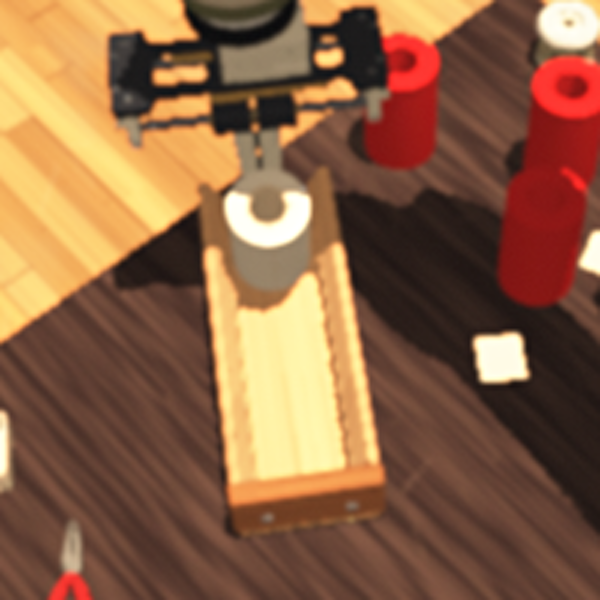

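The roll, with its top at about (267,210) in this crop, is leaning towards the stop under the shut fingers. I keep pushing.

Call:
servo_tool:
  rows:
    - {"dp": [-0.0042, 0.0028, 0], "rotation": [0, 0, 0], "fingers": 0}
    - {"dp": [-0.0083, 0.0056, 0], "rotation": [0, 0, 0], "fingers": 0}
    - {"dp": [-0.0125, 0.0084, 0], "rotation": [0, 0, 0], "fingers": 0}
    - {"dp": [-0.0166, 0.0111, 0], "rotation": [0, 0, 0], "fingers": 0}
    - {"dp": [-0.0208, 0.0139, 0], "rotation": [0, 0, 0], "fingers": 0}
    - {"dp": [-0.0249, 0.0167, 0], "rotation": [0, 0, 0], "fingers": 0}
    - {"dp": [-0.0291, 0.0195, 0], "rotation": [0, 0, 0], "fingers": 0}
    - {"dp": [-0.0291, 0.0195, 0], "rotation": [0, 0, 0], "fingers": 0}
    - {"dp": [-0.0291, 0.0195, 0], "rotation": [0, 0, 0], "fingers": 0}

```text
t: 4.3
position: [562.3, 59.2, 189.8]
ee_rot: [180.0, -0.0, 55.9]
wrist_force: [0.8, -1.1, 0.1]
opening: 0.4
```

```bash
python3 - <<'E'
from h import *
p,_=save('scene','s3'); cv2.imwrite('pics/s3c.png',cv2.resize(p[140:340,190:390,::-1],None,fx=3,fy=3,interpolation=cv2.INTER_CUBIC))
E
```

```text
(no output)
```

View pics/s3c.png

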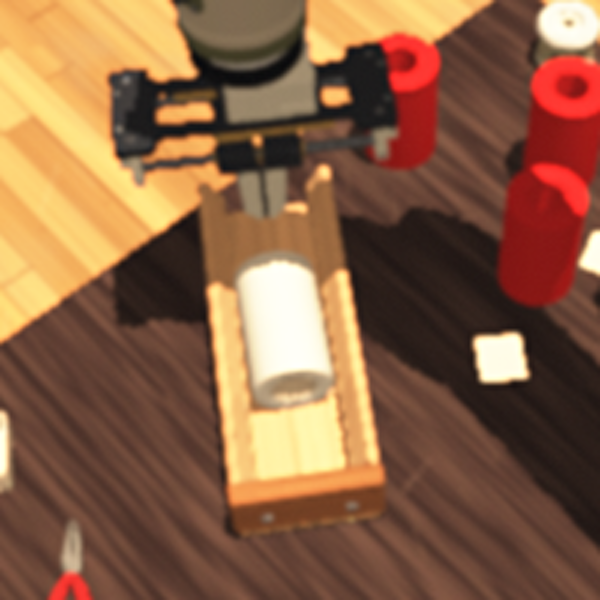

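The roll now lies in the channel, with its front end at about (292,388) in the crop, short of the stop at about (305,480). I'll measure its rear end.

```bash
cat >> h.py <<'E'
def cyl(n):
    p,dp=bot.read_camera(n);c=bot.calibration(n);K,R,t=[np.array(c[k],float) for k in('mtx','R','t')]
    u,v=np.meshgrid(range(640),range(480))
    P=(np.stack([u,v,u*0+1],-1)@np.linalg.inv(K).T*dp[...,None]-t.ravel())@R
    S=P[dp>0]; r=S[:,:2]-[505.3,91.7]; a=r@[-.8307,.5568]; b=r@[-.5568,-.8307]
    m=(abs(a)<150)&(abs(b+1.5)<13)&(S[:,2]<85)
    h=[(x,round(float(np.median(S[m&(abs(a-x)<2.5)][:,2])),0)) for x in range(-135,150,5) if (m&(abs(a-x)<2.5)).any()]
    k=m&(S[:,2]>62)&(a<200); k2=(abs(a)<110)&(abs(b)<30)&(S[:,2]>64)&(S[:,2]<80)
    print(n,h,'roll range',np.percentile(a[k2],[1,99]),'lat',b[k2].mean()); return p
E
python3 - <<'E'
from h import *
cyl('top');cyl('scene');o=bot.get_obs();print(o['t'],o['position'])
E
```

```text
top [(-90, 12.0), (-85, 13.0), (-75, 11.0), (-70, 14.0), (-65, 12.0), (-60, 15.0), (-50, 72.0), (-45, 71.0), (-40, 72.0), (-35, 71.0), (-30, 71.0), (-25, 71.0), (-20, 71.0), (-15, 71.0), (-10, 71.0), (-5, 71.0), (0, 72.0), (5, 70.0), (10, 71.0), (15, 71.0), (20, 71.0), (25, 71.0), (30, 71.0), (35, 70.0), (40, 71.0), (45, 71.0), (50, 70.0), (55, 23.0), (60, 12.0), (65, 12.0), (70, 13.0), (75, 13.0), (80, 13.0), (85, 12.0), (90, 13.0), (95, 13.0), (100, 13.0), (105, 13.0), (110, 13.0), (115, 13.0), (120, 13.0), (125, 13.0), (130, 58.0), (135, 60.0), (140, 60.0), (145, 60.0)] roll range [-47.9980514   53.55483941] lat 0.33841714817796703
scene [(-130, 12.0), (-125, 12.0), (-120, 12.0), (-115, 12.0), (-110, 13.0), (-105, 12.0), (-100, 13.0), (-95, 12.0), (-90, 13.0), (-50, 70.0), (-45, 70.0), (-40, 71.0), (-35, 71.0), (-30, 71.0), (-25, 70.0), (-20, 70.0), (-15, 70.0), (-10, 71.0), (-5, 71.0), (0, 70.0), (5, 70.0), (10, 71.0), (15, 71.0), (20, 70.0), (25, 71.0), (30, 70.0), (35, 70.0), (40, 68.0), (45, 68.0), (50, 33.0), (55, 31.0), (60, 12.0), (65, 11.0), (70, 12.0), (75, 12.0), (80, 12.0), (85, 12.0), (90, 12.0), (95, 13.0), (100, 12.0), (105, 13.0), (130, 59.0), (135, 59.0), (140, 60.0), (145, 32.0)] roll range [-48.95974175  53.1277247 ] lat -0.5516339888373333
4.45 [562.43032529  59.01995653 189.70312697]
```

```bash
python3 - <<'E'
from h import *
P=np.load('pics/P.npy')
for u0,v0 in((395,180),(437,234),(390,266),(415,311)):
    S=P[v0-28:v0+28,u0-28:u0+28].reshape(-1,3);S=S[(S[:,2]>80)]
    T=S[S[:,2]>np.percentile(S[:,2],95)-10];c=(T.min(0)+T.max(0))/2;r=c[:2]-[505.3,91.7]
    print(c.round(),S[:,2].max().round(),'along',r@[-.8307,.5568],'lat',r@[-.5568,-.8307])
E
```

```text
[484. -46. 504.] 912.0 along -58.74080059079047 lat 126.66292028850282
[428. -86. 504.] 912.0 along -35.08367417032844 lat 190.746611655618
[398. -40. 505.] 912.0 along 16.162994814993795 lat 169.49382409366999
[357. -64. 504.] 912.0 along 36.665081906793866 lat 211.4513601178745
```

```bash
python3 - <<'E'
from h import *
P=np.load('pics/P.npy')
for u0,v0 in((395,180),(437,234),(390,266),(415,311)):
    S=P[v0-28:v0+28,u0-28:u0+28].reshape(-1,3);S=S[(S[:,2]>80)&(S[:,2]<200)]
    T=S[S[:,2]>np.percentile(S[:,2],80)-8];c=(T.min(0)+T.max(0))/2;r=c[:2]-[505.3,91.7]
    print(len(S),c.round(),np.percentile(S[:,2],[50,95]),'along',r@[-.8307,.5568],'lat',r@[-.5568,-.8307])
E
```

```text
737 [ 601. -113.  103.] [103.29126838 106.10860415] along -193.27614761737735 lat 117.01018319830469
760 [ 490. -193.  103.] [103.19996784 106.03919841] along -145.8820513852232 lat 244.55921040641616
716 [ 429. -101.  103.] [103.75942156 106.3088214 ] along -43.611898493398954 lat 202.67768578877966
785 [ 357. -139.  103.] [103.65213415 106.03652499] along -5.56853866803295 lat 274.4604632276242
```

Nothing stands near the gripper's path: the nearest red roll is at along -193, lateral 117, and 104 high. Next I back off, go down behind the rear end, and start pushing.

Call:
servo_tool:
  rows:
    - {"dp": [0.0144, -0.0144, 0], "rotation": [0, 0, 0], "fingers": 0}
    - {"dp": [0.0144, -0.0144, 0], "rotation": [0, 0, 0], "fingers": 0}
    - {"dp": [0.0144, -0.0144, -0.04], "rotation": [0, 0, 0], "fingers": 0}
    - {"dp": [0.0144, -0.0144, -0.07], "rotation": [0, 0, 0], "fingers": 0}
    - {"dp": [0.0144, -0.0144, -0.08], "rotation": [0, 0, 0], "fingers": 0}
    - {"dp": [0.0144, -0.0144, -0.08], "rotation": [0, 0, 0], "fingers": 0}
    - {"dp": [0.0061, -0.0088, -0.08], "rotation": [0, 0, 0], "fingers": 0}
    - {"dp": [-0.0005, -0.0043, -0.08], "rotation": [0, 0, 0], "fingers": 0}
    - {"dp": [-0.0055, -0.001, -0.08], "rotation": [0, 0, 0], "fingers": 0}
    - {"dp": [-0.0105, 0.0023, -0.08], "rotation": [0, 0, 0], "fingers": 0}
    - {"dp": [-0.0155, 0.0057, -0.08], "rotation": [0, 0, 0], "fingers": 0}
    - {"dp": [-0.0205, 0.009, -0.08], "rotation": [0, 0, 0], "fingers": 0}

```text
t: 5.65
position: [541.8, 68.4, 110.2]
ee_rot: [179.9, -0.0, 55.8]
wrist_force: [2.3, -0.7, 1.7]
opening: 0.3
```

```bash
python3 - <<'E'
from h import *
o=bot.get_obs();r=o['position'][:2]-np.array([505.3,91.7]);print(o['t'],o['position'],r@[-.8307,.5568],r@[-.5568,-.8307]);cyl('top')
E
```

```text
5.65 [541.84663333  68.36370909 110.16915254] -43.352935087521324 -0.9637085781115092
top [(-15, 71.0), (-10, 71.0), (-5, 71.0), (0, 71.0), (5, 71.0), (10, 71.0), (15, 71.0), (20, 71.0), (25, 71.0), (30, 71.0), (35, 71.0), (40, 71.0), (45, 71.0), (50, 71.0), (55, 71.0), (60, 71.0), (65, 71.0), (70, 29.0), (75, 13.0), (80, 12.0), (85, 13.0), (90, 13.0), (95, 13.0), (100, 13.0), (105, 13.0), (110, 13.0), (115, 13.0), (120, 12.0), (125, 13.0), (130, 57.0), (135, 61.0), (140, 61.0), (145, 62.0)] roll range [-12.93627005  69.83281735] lat -1.3626856698966325
```

The front end is at 69 and the stop face at about 129, so roughly 60 mm remain. I push 54 mm now and do the rest slowly.

Call:
servo_tool:
  rows:
    - {"dp": [-0.005, 0.0033, 0], "rotation": [0, 0, 0], "fingers": 0}
    - {"dp": [-0.01, 0.0067, 0], "rotation": [0, 0, 0], "fingers": 0}
    - {"dp": [-0.015, 0.01, 0], "rotation": [0, 0, 0], "fingers": 0}
    - {"dp": [-0.02, 0.0134, 0], "rotation": [0, 0, 0], "fingers": 0}
    - {"dp": [-0.025, 0.0167, 0], "rotation": [0, 0, 0], "fingers": 0}
    - {"dp": [-0.03, 0.02, 0], "rotation": [0, 0, 0], "fingers": 0}
    - {"dp": [-0.034, 0.0227, 0], "rotation": [0, 0, 0], "fingers": 0}
    - {"dp": [-0.038, 0.0254, 0], "rotation": [0, 0, 0], "fingers": 0}
    - {"dp": [-0.041, 0.0274, 0], "rotation": [0, 0, 0], "fingers": 0}
    - {"dp": [-0.043, 0.0288, 0], "rotation": [0, 0, 0], "fingers": 0}
    - {"dp": [-0.045, 0.0301, 0], "rotation": [0, 0, 0], "fingers": 0}
    - {"dp": [-0.045, 0.0301, 0], "rotation": [0, 0, 0], "fingers": 0}

```text
t: 6.9
position: [496.3, 98.5, 109.7]
ee_rot: [-180.0, 0.0, 55.9]
wrist_force: [0.2, -0.1, -0.3]
opening: 0.6
```

Call:
servo_tool:
  rows:
    - {"dp": [-0.0008, 0.0006, 0], "rotation": [0, 0, 0], "fingers": 0}
    - {"dp": [-0.0017, 0.0011, 0], "rotation": [0, 0, 0], "fingers": 0}
    - {"dp": [-0.0025, 0.0017, 0], "rotation": [0, 0, 0], "fingers": 0}
    - {"dp": [-0.0025, 0.0017, 0], "rotation": [0, 0, 0], "fingers": 0}

```text
t: 7.3
position: [494.1, 100.0, 109.7]
ee_rot: [-180.0, 0.0, 55.9]
wrist_force: [-0.2, 0.5, 0.1]
opening: 0.7
```

Call:
servo_tool:
  rows:
    - {"dp": [-0.0008, 0.0006, 0], "rotation": [0, 0, 0], "fingers": 0}
    - {"dp": [-0.0017, 0.0011, 0], "rotation": [0, 0, 0], "fingers": 0}
    - {"dp": [-0.0025, 0.0017, 0], "rotation": [0, 0, 0], "fingers": 0}
    - {"dp": [-0.0025, 0.0017, 0], "rotation": [0, 0, 0], "fingers": 0}

```text
t: 7.7
position: [492.6, 101.5, 109.8]
ee_rot: [179.9, -0.0, 55.8]
wrist_force: [3.9, -2.2, -2.6]
opening: 1.1
```

Call:
servo_tool:
  rows:
    - {"dp": [-0.0008, 0.0006, 0], "rotation": [0, 0, 0], "fingers": 0}
    - {"dp": [-0.0017, 0.0011, 0], "rotation": [0, 0, 0], "fingers": 0}
    - {"dp": [-0.0017, 0.0011, 0], "rotation": [0, 0, 0], "fingers": 0}

```text
t: 8.0
position: [492.5, 101.8, 110.1]
ee_rot: [179.8, -0.1, 55.8]
wrist_force: [9.7, -6.8, -2.1]
opening: 0.1
```

The force rose to about 12 N along the channel while the tool stood still, so the roll is against the stop. I back straight off and go up.

Call:
servo_tool:
  rows:
    - {"dp": [0.003, -0.002, 0], "rotation": [0, 0, 0], "fingers": 0}
    - {"dp": [0.01, -0.0067, 0], "rotation": [0, 0, 0], "fingers": 0}
    - {"dp": [0.025, -0.0167, 0], "rotation": [0, 0, 0], "fingers": 0}
    - {"dp": [0.05, -0.0334, 0.01], "rotation": [0, 0, 0], "fingers": 0}
    - {"dp": [0.07, -0.0468, 0.05], "rotation": [0, 0, 0], "fingers": 0}
    - {"dp": [0.09, -0.06, 0.1], "rotation": [0, 0, 0], "fingers": 0}
    - {"dp": [0.11, -0.0735, 0.14], "rotation": [0, 0, 0], "fingers": 0}
    - {"dp": [0.13, -0.087, 0.18], "rotation": [0, 0, 0], "fingers": 0}
    - {"dp": [0.13, -0.087, 0.2], "rotation": [0, 0, 0], "fingers": 0}
    - {"dp": [0.13, -0.087, 0.2], "rotation": [0, 0, 0], "fingers": 0}

```text
t: 9.0
position: [621.2, 15.4, 312.6]
ee_rot: [179.8, -0.2, 55.8]
wrist_force: [-0.3, -0.5, -0.5]
opening: 0.4
```

```bash
python3 - <<'E'
from h import *
p=cyl('top');q=cyl('scene')
f=lambda i:cv2.resize(i[:,:,::-1],(390,390),interpolation=cv2.INTER_CUBIC)
cv2.imwrite('pics/f.png',np.hstack([f(p[155:315,215:375]),f(q[190:330,220:360])]))
E
```

```text
top [(-135, 12.0), (-130, 13.0), (-125, 13.0), (-120, 12.0), (-115, 13.0), (-110, 13.0), (-105, 12.0), (-100, 13.0), (-95, 12.0), (-90, 12.0), (-85, 13.0), (-80, 13.0), (-75, 13.0), (-70, 13.0), (-65, 13.0), (-60, 12.0), (-55, 13.0), (-50, 13.0), (-45, 13.0), (-40, 13.0), (-35, 13.0), (-30, 13.0), (-25, 12.0), (-20, 13.0), (-15, 12.0), (-10, 13.0), (-5, 13.0), (0, 12.0), (5, 13.0), (10, 13.0), (15, 12.0), (20, 14.0), (25, 71.0), (30, 71.0), (35, 70.0), (40, 71.0), (45, 71.0), (50, 70.0), (55, 71.0), (60, 71.0), (65, 71.0), (70, 71.0), (75, 71.0), (80, 71.0), (85, 71.0), (90, 71.0), (95, 71.0), (100, 71.0), (105, 71.0), (110, 71.0), (115, 72.0), (120, 71.0), (125, 72.0), (130, 61.0), (135, 61.0), (140, 61.0), (145, 60.0)] roll range [ 26.88147763 109.36450491] lat -3.6881248560568753
scene [(-135, 11.0), (-130, 12.0), (-125, 12.0), (-120, 12.0), (-115, 12.0), (-110, 12.0), (-105, 12.0), (-100, 12.0), (-95, 12.0), (-90, 11.0), (-85, 12.0), (-80, 13.0), (-75, 12.0), (-70, 12.0), (-65, 12.0), (-60, 11.0), (-55, 12.0), (-50, 12.0), (-45, 12.0), (-40, 12.0), (-35, 11.0), (-30, 12.0), (-25, 13.0), (-20, 12.0), (-15, 12.0), (-10, 13.0), (25, 70.0), (30, 70.0), (35, 69.0), (40, 70.0), (45, 70.0), (50, 71.0), (55, 70.0), (60, 70.0), (65, 70.0), (70, 70.0), (75, 71.0), (80, 70.0), (85, 71.0), (90, 70.0), (95, 71.0), (100, 70.0), (105, 70.0), (110, 71.0), (115, 70.0), (120, 70.0), (125, 70.0), (130, 61.0), (135, 60.0), (140, 60.0), (145, 33.0)] roll range [ 26.81523843 109.53146387] lat -4.375785149180606
```

View pics/f.png

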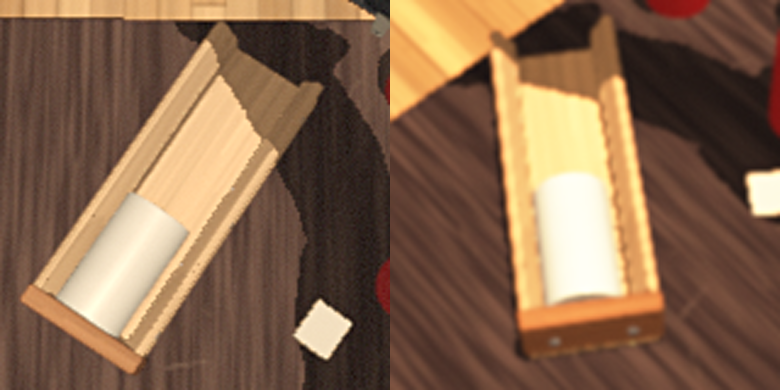

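The roll lies flat in the channel: its top is at 71 mm from along = 24 to 128, directly followed by the stop at 61 mm. In the picture its front end is at the stop, at about (95,320), and the tool is clear. I'm handing it in.

```bash
python3 -c "
from plant import bot
print(bot.finish_job())"
```

```text
the job is handed in; nothing more can be done
None
```

The roll was tipped over by pushing near its top with the shut fingers, then pushed along by its rear end until its front end met the stop. It was never gripped or lifted, and I handed the job in at about 9 s.

- **Against the stop:** the push force rose to about 12 N while the tool stood still. Depth from both the top and scene cameras then showed the roll lying from about 24 to 128 mm along the cradle, with the stop starting straight after it at about 129 mm.
- **Slight skew:** the roll may lie up to about 3° off the channel's axis, within its side play. That would leave one side of its front end 1–3 mm from the stop. I did not measure this more finely.
- **Bystanders:** the tool stayed clear of the spool, tin, box and look-alikes by plan and saw no unexpected forces. I did not re-measure their poses at the end.

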